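Clamp a bent bracket against the stop

ROBOT

A 7-joint arm with a two-finger parallel gripper is mounted at the origin on the work surface. World frame = base frame: x ahead of the robot, y to its left, z up, the work surface at z = 0. Lengths are in m, angles in degrees, forces in N, time in s.
With the tool pointing down it reaches from about 0.35 to 0.775 m from the base axis. Payload 3.1 kg.
Tool frame: the origin (TCP) lies on the centre line of the jaws, within the pads' length; the fingertips stand 17 mm ahead of it and the grasp point (between the pads) lies 2 mm behind it (robot.tip_reach is the distance from the TCP to the fingertips, in m); z points along the fingers, y is the direction in which the jaws open and shut (so a half turn about z gives the same grasp; the last joint's range is limited). The gripper opens to 85 mm and grips with 20 to 120 N. Pads are 22 mm wide; open, the fingers measure 114 mm over their backs; the gripper's body (76 mm by 85 mm) begins 54 mm behind the grasp point. The pads swing forward as they close: fully open they stand 13 mm farther back than shut.
Start: joints at [71.179, 17.813, 0.802, 86.603, -0.252, 75.585, -1.558], TCP at [0.156, -0.528, 0.248] pointing down, gripper open.
Joint ranges: [-154.91, 154.91], [-16.99, 109.72], [-72.82, 74.43], [7.12, 147.25], [-82.49, 262.49], [11.32, 116.49], [-174.64, 174.64]. Speed limits (degrees/s): [159.86, 159.86, 180, 180, 180, 180, 180].

INTERFACE

Orientations are given as [roll, pitch, yaw] about the fixed x, y, z axes, in that order (R = Rz(yaw) Ry(pitch) Rx(roll)).
In Python, from station import robot, fingers, vision, workorder, recognise gives the robot as it stands. Calls block until the motion is done:
- robot.move_to(position, orientation): joint-space move of the TCP to a pose.
- robot.line_to(position, orientation=None, velocity=0.15, f_stop=None): straight line of the TCP; orientation=None keeps the orientation; velocity is the mean speed in m/s. With f_stop (N) it stops when the force on the tool has changed by that much, and returns True; else False.
- robot.move_j(angles): joint-space move.
- fingers.gripper_to(opening, force=None): opening from 0.0 (shut) to 1.0 (fully open); force is the grip in N (None keeps the last); returns when the fingers have stopped.
- robot.pause(seconds).
- robot.inverse_kinematics(position, orientation): joint angles nearest the present ones, or None.
- vision.grab_frame(name): name is "side" or "top"; returns the picture (400x640x3 uint8, red, green, blue); there is no depth.
- vision.calibration(name): a dict with "mtx" (3x3 intrinsics, pixels), "extrinsics" (4x4, takes a point from world to camera coordinates). Camera axes: x right, y up, looking along -z (the intrinsics and any distortion apply to the point x, -y, -z); pixel columns grow to the right and rows downward; lengths in m; the calibration is good to about 2 mm. A picture is of the moment at which its call begins. calibration takes no time and is no camera call.
A pose or a line that the arm cannot do raises robot.PlanningError and nothing moves.
- workorder.close_job(): hands the job in, once; it reports no verdict.
Trained networks look in the newest picture that a camera, given by its name, has taken for a name from the list of things; names that differ only in an ending like _2 or _b are one class to them, and where a whole thing is asked for, a point or a joint stands for the part that bears it (a point fixed in the world has none). Each returns a list of dicts, best first, with "p" (0 to 1); they miss things now and then, are a little off and sometimes report something else, mostly with a low value. They report only what shows in the picture. A call takes as long as a camera call. They do not tell look-alikes from the thing itself.
- recognise(label, camera): "rect" ([centre column, centre row, width, height] in pixels, round what is visible of it).
Readings, each from a call of its own:
- robot.current_time_s(): time.
- robot.current_joint_positions(): joint angles.
- robot.current_dq(): joint speeds.
- robot.current_joint_torque(): joint torques, N m.
- robot.current_tool_pos(): TCP position.
- robot.current_eef_rot(): TCP orientation.
- robot.current_contact_force(): force on the tool from outside, world axes, zero at the start.
- robot.current_torque(): the same for the moment, N m.
- robot.current_finger_gap(): opening from 0.0 (shut) to 1.0 (fully open).
Only numpy, scipy, OpenCV 4.12 (cv2) and the standard library are available. Lean on these libraries where they do the work, as an engineer would, in place of code of your own. Each camera call takes 0.05 s, during which the arm holds its last target. There are 200 camera calls.

TASK

Push the bent steel bracket along the clamp's base until its plain back edge butts squarely against the column of the clamp, then turn the bar handle clockwise (seen from above) until the rubber pad meets the bracket and snug it by feel, about an eighth of a turn past first touch: firm, but not cranked hard. Let go of everything and leave the square, the can and the wrench where they lie.

Things in the scene. Friction and masses are not known exactly. Their poses are not given: they have to be found in the camera images.
- clamp: Grey cast C-shaped screw clamp fixed to the bench. Origin on the bench under the screw's axis; z up, +x from its open front (robot side) to its column at the back. Base plate 250 x 110 mm, 20 mm thick, x from -160 to +90 mm. An arm 45 mm wide reaches from the column to a round boss, 52 mm across, about the screw; both lie 83 to 137 mm above the bench; only screw and handle stand higher.
- stop (a point): The stop: middle of the flat front face of the clamp's column, 35 mm above the bench, at x = +50 mm in the clamp's frame (same axes). The column is 70 mm wide (y), 40 mm deep and 130 mm high.
- bracket: Loose bent steel bracket, about 0.65 kg, lying flat on the base plate (underside 20 mm above the bench), partly under the pad. Leg 195 mm long, 60 mm wide, 6 mm thick. Origin under the middle of its plain back edge, which must meet the column; x along the leg towards the column, z up. At the start the edge is 15 to 40 mm short of the column and a little askew. It slides with 3 to 10 N.
- flange (a point): Middle of the outer face of the bracket's upright flange (60 mm wide, 6 mm thick, rising to 56 mm above the leg's underside) at the front end, facing the robot: 195 mm from the back edge (x = -195 mm), 31 mm above the underside. Push here.
- pad: Round black rubber pad, 40 mm across, 12 mm thick, on the screw's lower end; origin at the centre of its lower face. It goes straight down with the screw without turning. The rubber yields 1 mm per 25 N: past first touch the clamping force grows by about 60 N per radian of handle. Snug means 20 to 100 N.
- handle (a joint): Turn of the bar handle, rad: 0 is screwed fully up; it grows clockwise seen from above, lowering the pad 16 mm a turn (coarse thread) from 56 mm above the bench; the pad touches the bracket near 11.8. At value q the bar lies along the clamp's x turned by -q about z. Starts 0.6 to 1.5 turns before touch. Stays where left. Turning takes 0.3 N m freely, and 0.25 N m more per 100 N of clamping.
- bar_hub (a point): Centre of the bar handle, on the screw's axis: a level steel bar, 10 mm thick, through a hub 28 mm across (14 mm below to 15 mm above this point), reaching 68 mm to either side, with 17 mm balls at the ends; x along the bar. It goes down with the screw, from 195 mm above the bench at handle 0 to 165 mm at touch. A finger standing beside the bar can push it round.
- square: Bystander: steel try square lying flat, stock 22 x 110 x 16 mm, blade 160 x 28 x 4 mm; origin under the stock's centre, blade along its x.
- can: Bystander: blue can, 76 mm across, 85 mm high; origin under its centre.
- wrench: Bystander: open-ended steel wrench lying flat.
There are look-alikes about, which are no part of the job. What is meant by the bracket is not blue, red or turquoise, and is the smaller of those in its own colour.

How it is judged:
By the outcome, as a careful person would: the job done as asked, in the order asked, and still so for the second after the job is handed in, with the robot touching nothing.
It also fails if it takes over 72 s, if anything falls off the work surface, if the arm or the gripper's body presses on something with over 40 N, if the wrist force passes 120 N, or if a joint passes its speed limit or range.

## Working session

There is one attempt and no reset: what is moved stays moved. The work goes in short steps, each a Python script; the robot and the scene stay as the last script left them, time stands still between calls to the robot, and variables do not carry over. Pictures are saved under pics/ and viewed, about 8 in all and at most 12, crops included, and the job is handed in when it is done.

```bash
mkdir -p pics; ls; python3 - <<'E'
from station import robot, fingers, vision, workorder, recognise
import cv2,numpy as np
for c in("side","top"):
    im=vision.grab_frame(c); cv2.imwrite(f"pics/{c}0.png",im[:,:,::-1])
    k=vision.calibration(c); print(c,{a:np.round(b,4).tolist() for a,b in k.items()})
    for l in("clamp","bracket","handle","pad","square","can","wrench"):
        print(l,[(np.round(d["rect"]).tolist(),round(d["p"],2)) for d in recognise(l,c)])
E
```

```text
pics
side {'mtx': [[448.8315, 0.0, 316.6257], [0.0, 448.8315, 195.6005], [0.0, 0.0, 1.0]], 'extrinsics': [[-0.9708, -0.2399, 0.0056, 0.5559], [0.1435, -0.562, 0.8146, -0.2159], [-0.1923, 0.7916, 0.58, -1.3685], [0.0, 0.0, 0.0, 1.0]]}
clamp [([309.0, 210.0, 80.0, 66.0], 0.76), ([301.0, 183.0, 45.0, 15.0], 0.23)]
bracket [([325.0, 224.0, 63.0, 22.0], 0.95), ([233.0, 244.0, 46.0, 61.0], 0.75), ([281.0, 179.0, 69.0, 49.0], 0.74), ([404.0, 327.0, 57.0, 86.0], 0.73), ([310.0, 267.0, 58.0, 56.0], 0.57)]
handle [([301.0, 184.0, 33.0, 19.0], 0.58)]
pad [([300.0, 221.0, 9.0, 2.0], 0.56), ([302.0, 183.0, 33.0, 18.0], 0.33)]
square [([287.0, 354.0, 71.0, 47.0], 0.68)]
can [([341.0, 162.0, 18.0, 24.0], 0.72), ([302.0, 222.0, 10.0, 3.0], 0.62), ([301.0, 182.0, 35.0, 24.0], 0.41)]
wrench [([388.0, 178.0, 42.0, 22.0], 0.44)]
top {'mtx': [[500.9442, 0.0, 318.2101], [0.0, 500.9442, 192.5608], [0.0, 0.0, 1.0]], 'extrinsics': [[0.0168, -0.9998, -0.0049, 0.0111], [0.9813, 0.0156, 0.1919, -0.5894], [-0.1918, -0.008, 0.9814, -1.4854], [0.0, 0.0, 0.0, 1.0]]}
clamp [([335.0, 188.0, 39.0, 89.0], 0.63), ([336.0, 209.0, 23.0, 64.0], 0.55)]
bracket [([337.0, 211.0, 25.0, 62.0], 0.87), ([273.0, 208.0, 46.0, 62.0], 0.77), ([223.0, 297.0, 95.0, 50.0], 0.75), ([409.0, 141.0, 84.0, 69.0], 0.69), ([287.0, 128.0, 59.0, 19.0], 0.58)]
handle []
pad []
square [([184.0, 206.0, 36.0, 59.0], 0.64)]
can [([467.0, 198.0, 28.0, 29.0], 0.84)]
wrench [([458.0, 262.0, 35.0, 48.0], 0.86)]
```

```bash
python3 - <<'E'
import cv2
a=cv2.imread("pics/top0.png");b=cv2.imread("pics/side0.png")
cv2.imwrite("pics/c1.png",cv2.resize(a[120:280,260:460],None,fx=4,fy=3.75*4/3.75/1.0667,interpolation=3))
cv2.imwrite("pics/c2.png",cv2.resize(b[150:270,230:390],None,fx=5,fy=5,interpolation=3))
E
```

```text
(no output)
```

View pics/top0.png

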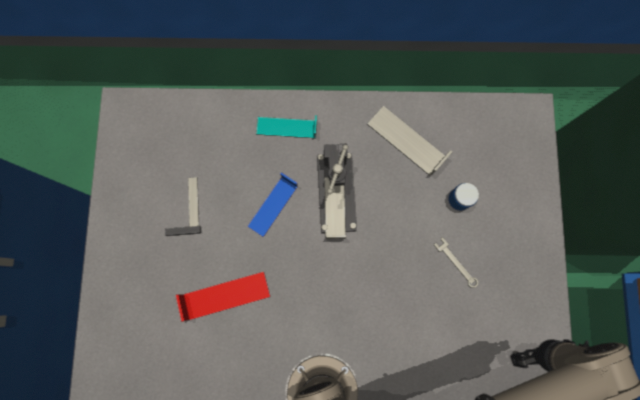

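View pics/c1.png

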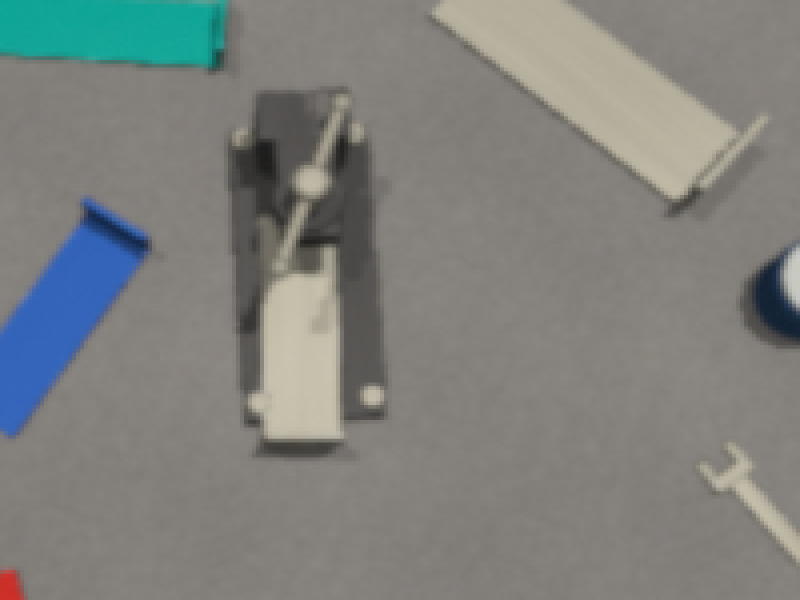

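View pics/c2.png

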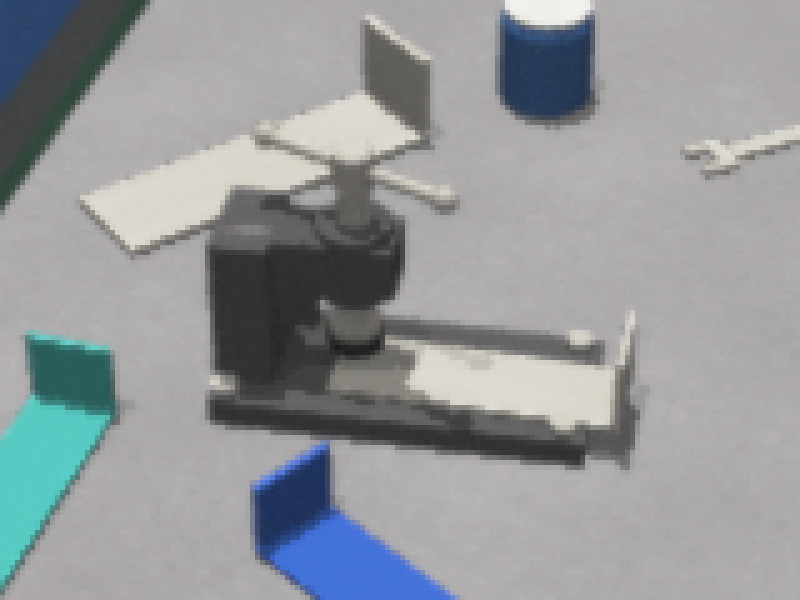

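The picture shows two cream brackets. One lies on the clamp at top (337,211) and the larger one is at (409,141). The smaller cream one, on the clamp under the pad, is the one meant; the blue, red and turquoise ones are excluded. The crops confirm this. Next I'll fit the clamp, bar and bracket poses from points in both crops.

```bash
cat > h.py <<'E'
from station import robot, fingers, vision, workorder, recognise
import cv2,numpy as np
from scipy.optimize import least_squares
CAL={c:vision.calibration(c) for c in("side","top")}
def proj(c,P):
    P=np.atleast_2d(P);E=CAL[c]["extrinsics"];K=CAL[c]["mtx"]
    q=P@E[:3,:3].T+E[:3,3]; q=q*[1,-1,-1]; q=q@K.T
    return q[:,:2]/q[:,2:]
def T(p,P):
    c,s=np.cos(p[2]),np.sin(p[2]);P=np.atleast_2d(P)
    return np.c_[p[0]+c*P[:,0]-s*P[:,1],p[1]+s*P[:,0]+c*P[:,1],P[:,2]]
def unc(c,uv,z):  # pixel -> world on height z
    return least_squares(lambda a:(proj(c,[a[0],a[1],z])[0]-uv),[.5,0]).x
def t(u,v): return ("top",(260+u/4,120+v/3.75))
def s(u,v): return ("side",(230+u/5,150+v/5))
def fit(obs,p0):
    f=lambda p:np.concatenate([proj(c,T(p,P))[0]-uv for (c,uv),P in obs])
    r=least_squares(f,p0,loss="soft_l1");return r.x,f(r.x).reshape(-1,2)
E
python3 - <<'E'
from h import *
ob=[(t(383,415),(-.16,-.055,.02)),(t(246,424),(-.16,.055,.02)),(t(257,92),(.09,.035,.13)),(t(350,88),(.09,-.035,.13)),
(s(585,447),(-.16,.055,.02)),(s(208,402),(.09,.055,.02)),(s(270,250),(.05,.035,.13)),(s(208,243),(.09,.035,.13)),(s(603,343),(-.16,-.055,.02))]
p,r=fit(ob,[.5,0,0]);print("clamp",np.round(p,4),"\n",r.round(1).tolist())
ob=[(t(262,440),(-.195,.03,.076)),(t(343,440),(-.195,-.03,.076)),(s(630,312),(-.195,-.03,.076)),(s(328,390),(0,.03,.026)),(s(612,427),(-.192,.03,.026)),(t(338,246),(0,-.03,.026))]
b,r=fit(ob,[.5,0,0]);print("bracket",np.round(b,4),"\n",r.round(1).tolist())
c,s_=np.cos(p[2]),np.sin(p[2]);d=b[:2]-p[:2];print("bracket in clamp",c*d[0]+s_*d[1],-s_*d[0]+c*d[1],np.degrees(b[2]-p[2]))
e=[t(342,102),t(280,268),s(265,132),s(447,198)]
f=lambda v:np.concatenate([proj(cc,T([v[0],v[1],v[2]],[g*.068,0,v[3]]))[0]-uv for (cc,uv),g in zip(e,(1,-1,1,-1))])
x=least_squares(f,[p[0],p[1],p[2],.18]);print("bar",x.x.round(4),f(x.x).round(1))
print("q from angle",[(p[2]-x.x[2])+k*np.pi for k in range(5)],"q from z",(.195-x.x[3])/.016*2*np.pi)
for l,cc in(("square","top"),("can","top"),("wrench","top")):
    print(l,unc(cc,recognise(l,cc)[0]["rect"][:2],0 if l!="can" else .04).round(3))
E
```

```text
clamp [ 0.6327 -0.0345  0.0585] 
 [[0.4, 0.5], [-0.7, -0.4], [-0.4, 0.3], [-0.2, 0.4], [0.0, -0.6], [-0.1, -1.1], [-0.5, 0.1], [-0.3, 0.1], [0.6, -0.7]]
bracket [ 0.6451 -0.03    0.0159] 
 [[-0.1, -0.1], [-0.3, -0.1], [1.8, -0.3], [-0.2, -1.4], [0.7, 0.0], [-0.4, -8.3]]
bracket in clamp 0.01269270350565412 0.0037845180108070915 -2.438531402077593
bar [ 0.634  -0.0351 -0.3163  0.1786] [-0.1  0.4  0.1 -0.1  0.1  0.1 -0.4 -0.2]
q from angle [np.float64(0.37483927934781686), np.float64(3.51643193293761), np.float64(6.658024586527403), np.float64(9.799617240117197), np.float64(12.94120989370699)] q from z 6.4277267473334225
square [0.551 0.449]
can [ 0.583 -0.44 ]
wrench [ 0.389 -0.415]
```

Both fits are good: the clamp is at (0.633, -0.035) with yaw 3.4°, q is about 6.66, and the bracket is about 37 mm short and 2.4° askew. I'll push with the two part-open fingers spread across the flange so that it squares up.

```bash
cat >> h.py <<'E'
CL=[.6330,-.0346,.0585]; YAW=np.degrees(CL[2]); RPY=[180,0,YAW]
W=lambda x,y,z:T(CL,[x,y,z])[0].tolist()
E
python3 - <<'E'
from h import *
t0=robot.current_time_s()
y=.010
fingers.gripper_to(.36)
robot.move_to(W(-.235,y,.20),RPY)
robot.line_to(W(-.235,y,.052),velocity=.15)
print("at",robot.current_time_s()-t0, robot.current_contact_force())
hit=robot.line_to(W(-.140,y,.052),velocity=.03,f_stop=25)
p=np.array(robot.current_tool_pos());d=p[:2]-CL[:2];c,s_=np.cos(CL[2]),np.sin(CL[2])
print(hit,"tool in clamp",c*d[0]+s_*d[1],-s_*d[0]+c*d[1],robot.current_contact_force(),robot.current_time_s())
for n in("side","top"): cv2.imwrite(f"pics/{n}1.png",vision.grab_frame(n)[:,:,::-1])
b=cv2.imread("pics/side1.png");cv2.imwrite("pics/c3.png",cv2.resize(b[150:270,230:390],None,fx=5,fy=5,interpolation=3))
E
```

```text
at 3.675 [ 0.61639163 -0.04132695  0.39589856]
True tool in clamp -0.1555704383383858 0.009707080760158518 [-0.79886954 -0.41164208  5.43566054] 7.225
```

View pics/c3.png

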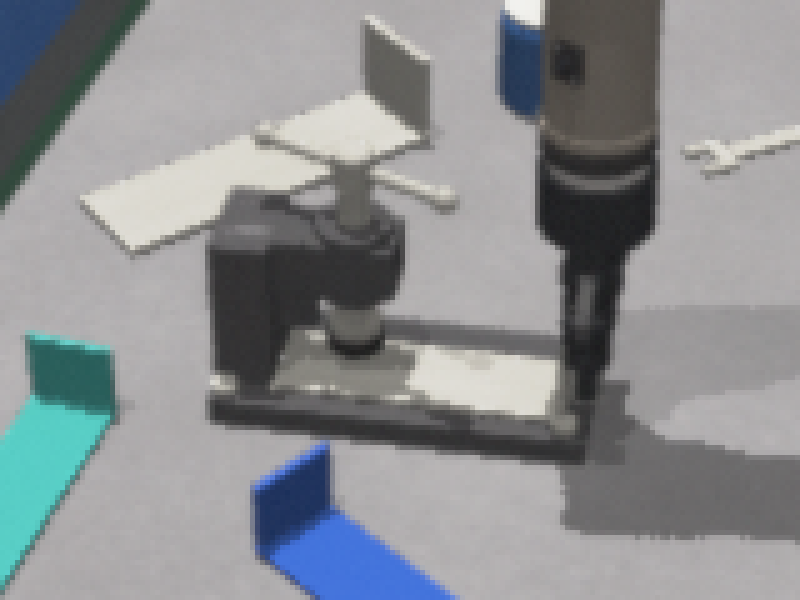

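The bracket's back edge now meets the column, and the tool stopped at clamp x = -155.6 mm against an expected -156. I'll press once more to seat it, back off and check that it's square.

```bash
python3 - <<'E'
from h import *
def loc():
    d=np.array(robot.current_tool_pos())[:2]-CL[:2];c,s_=np.cos(CL[2]),np.sin(CL[2]);return (c*d[0]+s_*d[1]).round(4)
print(robot.line_to(W(-.143,.0097,.052),velocity=.02,f_stop=30),loc())
robot.line_to(W(-.20,.0097,.052),velocity=.1)
robot.line_to(W(-.20,.0097,.235),velocity=.2)
fingers.gripper_to(0)
robot.line_to(W(-.26,.0097,.235),velocity=.2)
print(robot.current_time_s(),robot.current_tool_pos())
for n in("side","top"): cv2.imwrite(f"pics/{n}2.png",vision.grab_frame(n)[:,:,::-1])
a=cv2.imread("pics/top2.png");b=cv2.imread("pics/side2.png")
A=cv2.resize(a[140:250,300:380],None,fx=5,fy=5,interpolation=3);B=cv2.resize(b[180:250,260:360],None,fx=4,fy=4,interpolation=3)
o=np.zeros((550,800,3),np.uint8);o[:,:400]=A;o[:280,400:]=B;cv2.imwrite("pics/c4.png",o)
E
```

```text
True -0.1564
10.4583 [ 0.37287298 -0.04034335  0.235257  ]
```

View pics/c4.png

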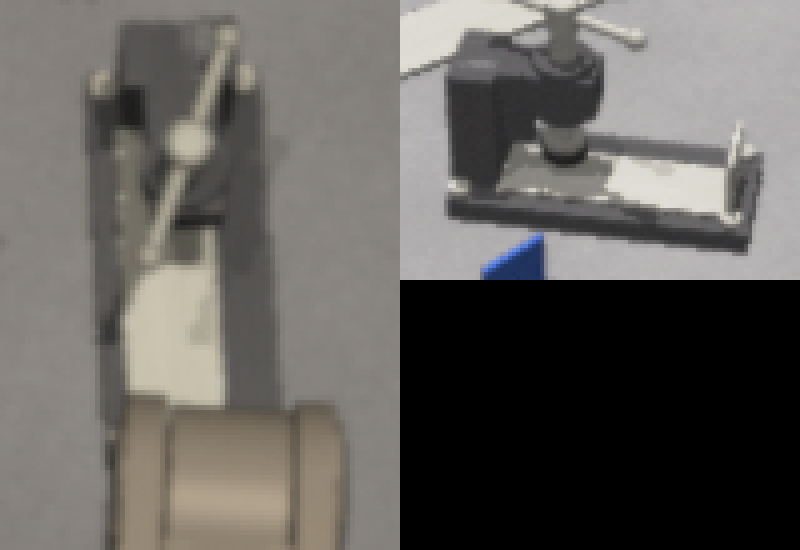

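The bracket is seated: its right edge, (215,230) to (225,405) in the crop, runs parallel to the base edge within about 0.5°, and its back end sits at the foot of the column. Next is the handle.

```bash
cat >> h.py <<'E'
R=.045;ZT=.164
def F(a,r=R,z=ZT): a=np.radians(a);return [CL[0]+r*np.cos(a),CL[1]+r*np.sin(a),z]
def sweep(a0,a1,step=15,v=.08):
    n=max(1,int(np.ceil(abs(a1-a0)/step)));out=[]
    for a in np.linspace(a0,a1,n+1)[1:]:
        robot.line_to(F(a),velocity=v)
        f=np.array(robot.current_contact_force());tq=R*(np.sin(np.radians(a))*f[0]-np.cos(np.radians(a))*f[1])
        out.append((round(float(a)),f.round(1).tolist(),round(float(-tq),2)))
        if np.linalg.norm(f)>35: print("STOP",out[-1]);break
    return out
E
python3 - <<'E'
from h import *
robot.line_to(F(207,.06,.235),velocity=.2)
robot.line_to(F(207),velocity=.12)
o=sweep(207,-142)
for x in o[::2]:print(x)
print(robot.current_time_s(),robot.current_tool_pos())
for n in("side","top"): cv2.imwrite(f"pics/{n}3.png",vision.grab_frame(n)[:,:,::-1])
a=cv2.imread("pics/top3.png");b=cv2.imread("pics/side3.png")
A=cv2.resize(a[140:250,300:380],None,fx=5,fy=5,interpolation=3);B=cv2.resize(b[160:250,260:360],None,fx=4,fy=4,interpolation=3)
q=np.zeros((550,800,3),np.uint8);q[:,:400]=A;q[:360,400:]=B;cv2.imwrite("pics/c5.png",q)
E
```

```text
(192, [-0.2, -0.4, 1.0], 0.02)
(163, [-0.6, -5.0, -0.4], 0.22)
(134, [-1.5, -5.1, -0.9], 0.21)
(105, [-3.2, -3.0, -0.0], 0.17)
(76, [-5.3, -0.6, -0.5], 0.22)
(47, [-4.7, 0.3, -0.8], 0.17)
(18, [-2.9, 4.5, -1.6], 0.23)
(-11, [-1.0, 6.8, -2.4], 0.29)
(-40, [3.7, 5.7, -2.3], 0.3)
(-69, [3.9, 4.3, -0.3], 0.23)
(-98, [5.5, 0.7, 0.6], 0.24)
(-127, [5.0, -2.1, 1.2], 0.23)
19.5083 [ 0.60178746 -0.06389175  0.16618994]
```

View pics/c5.png

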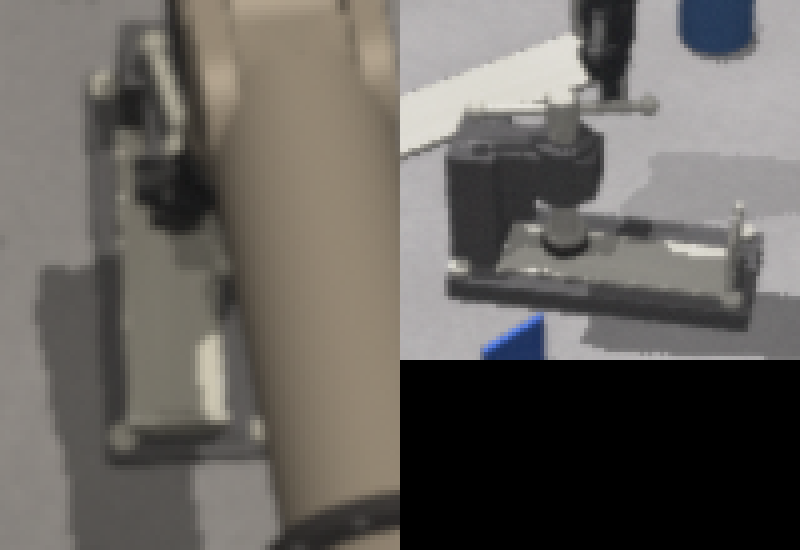

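The side view shows the bar's ends at about (277.5,187) and (323,186), and its far ball at top (330,147.6). I'll work out the bar angle from these.

```bash
python3 - <<'E'
from h import *
e=[("side",(277.5,187)),("side",(323,186)),("top",(330,147.6))]
f=lambda v:np.concatenate([proj(cc,T([CL[0]+v[1]*0,CL[1],v[0]],[g*.068,0,v[1]]))[0]-uv for (cc,uv),g in zip(e,(1,-1,1))])
x=least_squares(f,[.3,.165]);a=x.x[0];print(x.x,f(x.x).round(1))
print("q",CL[2]-a+4*np.pi,"q from z",(.195-x.x[1])/.016*2*np.pi)
p=np.array(robot.current_tool_pos())[:2]-CL[:2];print("finger angle",np.degrees(np.arctan2(p[1],p[0])),"bar near end",np.degrees(a)-180)
E
```

```text
[0.30799592 0.16608909] [ 2.  -0.1 -0.6 -0.5  0.6  1.3]
q 12.31687468937763 q from z 11.35328880114169
finger angle -136.89283424217405 bar near end -162.35313339132975
```

```bash
python3 - <<'E'
from h import *
print(sweep(-142,-157,step=5,v=.04))
p=np.array(robot.current_tool_pos())[:2]-CL[:2];print("finger angle",np.degrees(np.arctan2(p[1],p[0])))
robot.line_to(F(-125),velocity=.08)
robot.line_to(F(-110,.07,.25),velocity=.2)
robot.line_to([.42,-.25,.25],velocity=.25)
print(robot.current_time_s())
for n in("side","top"): cv2.imwrite(f"pics/{n}4.png",vision.grab_frame(n)[:,:,::-1])
a=cv2.imread("pics/top4.png");b=cv2.imread("pics/side4.png")
A=cv2.resize(a[140:250,300:380],None,fx=5,fy=5,interpolation=3);B=cv2.resize(b[160:250,260:360],None,fx=4,fy=4,interpolation=3)
q=np.zeros((550,800,3),np.uint8);q[:,:400]=A;q[:360,400:]=B;cv2.imwrite("pics/c6.png",q)
E
```

```text
[(-147, [6.8, -5.9, 1.9], 0.39), (-152, [6.7, -5.0, 1.0], 0.34), (-157, [7.4, -6.1, 2.4], 0.38)]
finger angle -149.58239721918255
22.5333
```

View pics/c6.png

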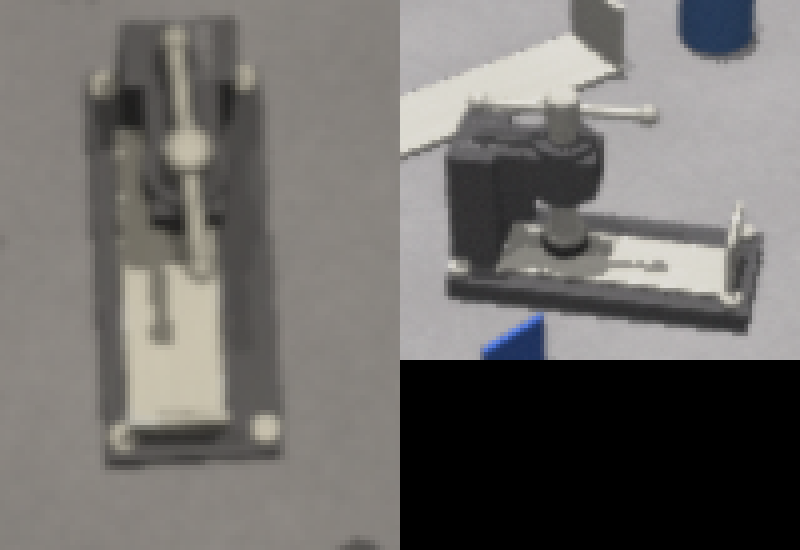

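```bash
python3 - <<'E'
from h import *
e=[("side",(279.5,185.75)),("side",(322.5,188.75)),("top",(335,147.4)),("top",(340.2,194))]
f=lambda v:np.concatenate([proj(cc,T([CL[0],CL[1],v[0]],[g*.068,0,v[1]]))[0]-uv for (cc,uv),g in zip(e,(1,-1,1,-1))])
x=least_squares(f,[.1,.165]);a=x.x[0];print(x.x,f(x.x).round(1),"q",CL[2]-a+4*np.pi)
# edges of bracket: long-edge points on top face, z=.026 (top crop px)
g=lambda u,v,z:unc("top",(300+u/5,140+v/5),z)
for n,A,B,z in(("right",(217,235),(227,408),.026),("left",(122,268),(128,415),.026),("flange top",(130,422),(228,420),.076),("base front",(107,466),(281,456),0.01),("base right",(263,110),(283,440),.02)):
    P,Q=g(*A,z),g(*B,z);d=P-Q;print(n,P.round(4),Q.round(4),"angle rel clamp",np.degrees(np.arctan2(d[1],d[0])-CL[2]).round(2))
q=T([CL[0],CL[1],CL[2]],[[-.145,.03,.076],[-.145,-.03,.076],[-.145,.037,.076],[-.145,-.023,.076]]);print(((proj("top",q)-[300,140])*5).round(),"crop px predicted flange y=+-30 / shifted 7mm")
E
```

```text
[0.12106957 0.16284669] [ 0.4 -0.2 -0.1 -0.1 -0.1  0.9 -0.1 -0.1] q 12.50380104903184
right [ 0.6143 -0.058 ] [ 0.5046 -0.065 ] angle rel clamp 0.3
left [0.5922 0.0015] [ 0.4993 -0.0035] angle rel clamp -0.23
flange top [ 0.4884 -0.0044] [ 0.4905 -0.0632] angle rel clamp 88.75
base front [0.4691 0.009 ] [ 0.4771 -0.0997] angle rel clamp 90.88
base right [ 0.6975 -0.087 ] [ 0.486  -0.1002] angle rel clamp 0.22
[[144. 425.]
 [244. 421.]
 [133. 426.]
 [233. 422.]] crop px predicted flange y=+-30 / shifted 7mm
```

q is 12.50, about 0.7 rad past touch (roughly 43 N), so the pad is snug. The bracket is square within measuring noise and the flange sits at its predicted place. I'll check that the bystanders haven't moved, then hand in.

```bash
python3 - <<'E'
from h import *
a=cv2.imread("pics/top0.png").astype(int);b=cv2.imread("pics/top4.png").astype(int)
for n,(u,v,w,h) in dict(square=(184,206,36,59),can=(467,198,28,29),wrench=(458,262,35,48)).items():
    print(n,abs(a-b)[v-h//2:v+h//2,u-w//2:u+w//2].mean().round(2))
print(np.linalg.norm(robot.current_contact_force()),robot.current_time_s());workorder.close_job()
E
```

```text
square 2.92
can 23.02
wrench 13.55
0.4926604892166189 22.6333
the job is handed in; nothing more can be done
```

The can and wrench regions changed between the two pictures. I'll look at the saved picture to see whether that is the arm or its shadow.

```bash
python3 -c "
import cv2,numpy as np
o=[cv2.resize(cv2.imread(f'pics/top{i}.png')[150:310,400:520],None,fx=3.3,fy=3.3) for i in (0,4)];cv2.imwrite('pics/c7.png',np.hstack(o))"
```

```text
(no output)
```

View pics/c7.png

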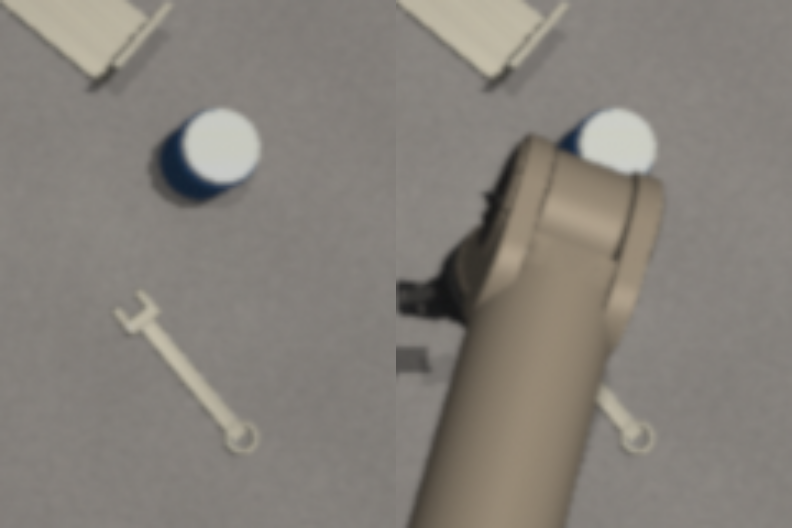

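The bracket is butted against the column and clamped snug, and the job is handed in at 22.6 s on the robot's clock with the arm clear of everything.

- **Bracket:** I pushed the smaller cream bracket along the base with two spread fingers, then pressed it again until a 30 N stop tripped. The tool stopped within 1 mm of where a flush edge would put it. In the last picture its long edges lie within about 0.3° of the clamp's axis. The short flange edge read 88.75° rather than 90°, which is about what I'd expect from pixel error on so short an edge. I did not get a clear view of the butt joint itself.
- **Handle:** I turned it clockwise with closed fingers through about 335°. The last two-camera fit gives 12.50 rad, about 0.7 rad past touch, or roughly 43 N. That puts it just under an eighth of a turn, within the 20 to 100 N range. Touch was not felt directly: I used the given value of about 11.8 rad, and only the turning effort rose, from about 0.2–0.3 to 0.35–0.39 N m.
- **Bystanders:** The square looks unchanged. The can and wrench failed my picture-difference check, which I ran in the same script as the hand-in. The side-by-side picture I looked at afterwards shows the raised arm partly hiding both, and their visible parts are where they were at the start.

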